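Take the battery out of a clamped data logger

TASK

The data logger held at a slant in the bench vise needs its battery out. Unscrew the cap on its upper end (ordinary right-hand thread, nearly one full turn, so re-grip as often as you need), lift it straight off along the tube and set it down flat in the parts tray, closed end up; then draw the battery cell out of the tube and put it in the tray as well, standing or lying. Set both down gently, do not drop them, and leave everything else on the desk and the bracket in the tray where they are.

Things in the scene. Friction and masses are not known exactly. Their poses are not given: they have to be found in the camera images.
- cap_mid (a point): centre (half-way up, on the axis) of the black ribbed screw cap on the logger's upper end: 54 mm in diameter, 47 mm tall, 100 g, hollow; z runs along its axis towards the closed end. Screwed home, its open edge sits on the logger's shoulder. It turns easily and, while on the thread, stays where it is left; once free, hold it, for it must rise 30 mm more along the axis to clear the cell inside
- cell_mid (a point): centre (half-way up, on the axis) of the battery cell, a plain white cylinder 26 mm in diameter, 65 mm long, 90 g, hidden under the cap at first; z runs along its axis, out of the tube. It stands loosely, 43 mm deep, in the tube's bore (about 1.5 mm of play all round); its upper 22 mm stick out of the tube's rim once the cap is off
- logger: data logger, a grey tube 50 mm in diameter clamped in the vise; fixed. Origin: on its axis at the shoulder on which the cap's open edge sits (cap's centre 23.5 mm further out when home). z runs outwards along its axis, 32 degrees from vertical, leaning roughly towards the robot. The tube runs 115 mm down from here
- logger_rim (a point): centre of the open rim of the logger's neck, 18.5 mm out from the shoulder; z along the axis, outwards. Neck 35 mm in diameter, 44 mm over its thread, bore 29 mm. Right-hand thread: the cap undoes anticlockwise as seen from outside, facing its closed end, rises 13 mm a turn with up to 1.5 mm of play along the axis, and is free after about 340 degrees (12 mm of rise)
- vise: grey tilting bench vise, fixed to the desk; origin on the desk below the middle of its jaws; its x points away from the side to which the logger leans. The jaws' upper edges are 38 mm below the logger's shoulder along the tube; rods and knobs reach 110 mm to the -y side and 75 mm to the +y side; the round foot, 112 mm wide, is centred 78 mm along x. Nothing of it stands beside the cap
- tray: flat aluminium parts tray with a grey liner, fixed to the desk, 180 mm (x) by 260 mm (y) outside, 16 mm high, walls and floor 3 mm thick; origin under its centre on the desk
- bracket: small aluminium angle bracket, 30 by 20 mm and 18 mm high, lying loose in the tray along its +x edge; origin on its underside. It stays where it is
- mug: steel travel mug, 82 mm in diameter, 115 mm tall; origin under its centre. Bystander
- multimeter: black hand multimeter lying flat, 88 by 180 mm, 43 mm high; origin under its centre. Bystander
- screwdriver: screwdriver lying on the desk, 170 mm long along its x; origin on its underside. Bystander
- pliers: small blue-handled pliers lying on the desk, 105 mm long along its x, 12 mm high; origin under its middle. Bystander
- spool: metal solder spool standing on its flange, 64 mm in diameter, 40 mm tall; origin under its centre. Bystander
Things that resemble listed ones, but are neither listed nor needed, are in the scene too. Of the things like the part that bears cap_mid, leave any that is orange, pink or red; of the rest the smaller one is meant.

How it is judged:
By the outcome, as a careful person would: the job done as asked, in the order asked, and still so for the second after the job is handed in, with the robot touching nothing.
It also fails if it takes over 72 s, if anything falls off the work surface, if the arm or the gripper's body presses on something with over 40 N, if the wrist force passes 120 N, or if a joint passes its speed limit or range.

ROBOT

A 6-joint arm with a two-finger parallel gripper is mounted at the origin on the work surface. World frame = base frame: x ahead of the robot, y to its left, z up, the work surface at z = 0. Lengths are in m, angles in degrees, forces in N, time in s.
With the tool pointing down it reaches from about 0.4 to 0.925 m from the base axis. Payload 12.5 kg.
Tool frame: the origin (TCP) lies midway between the tips of the shut fingers; the grasp point (between the pads) lies 19 mm behind it; z points along the fingers, y is the line along which they close (so a half turn about z gives the same grasp; the last joint's range is limited). The gripper opens to 95 mm and grips with 3 to 60 N. Pads are 20 mm wide; open, the fingers measure 119 mm over their backs; the gripper's body (75 mm by 180 mm) begins 59 mm behind the grasp point.
Start: joints at [-71.196, 28.126, 89.318, -0, 62.55, -6.05], TCP at [0.263, -0.567, 0.215] pointing down, gripper open.
Joint ranges: [-177.58, 177.58], [-47.91, 125.51], [2.72, 160], [-65.01, 245.01], [3.68, 167.84], [-153.87, 153.87]. Speed limits (degrees/s): [127.2, 127.2, 159.86, 180, 180, 180].

INTERFACE

Orientations are given as a 3x3 rotation matrix whose columns are the frame's x, y, z axes.
In Python, from plant import monitor, eyes, robot gives the robot as it stands.
- The arm moves only by the tool play_rows, never from a script. Its argument "steps" is a list of rows, each an object of numbers: "claw": the closure in counts, from 0 (fully open) to 255 (shut); "tx", "ty", "tz": the shift along the tool's x, y, z in cm; "ax", "ay", "az": the turn, a rotation vector about the tool's x, y, z in degrees. In form: [{"claw": .., "tx": .., "ty": .., "tz": .., "ax": .., "ay": .., "az": ..}, ...]. A call has 1 to 12 rows; each row shifts and turns the commanded pose from where the row before left it, along the tool's axes as they then stand; what a row does not reach is not made up. A row lasts 1/10 s, in which the tool goes at most 50 mm and 8.59 degrees, less where a joint would pass 70% of its speed; a pose out of reach is approached as far as the arm can. A call is refused whole if a number of a shift passes 5 or a number of a turn 8.59, either way. A call with a gripper value outside its range is refused whole. The fingers move at their own pace and stop on an object; "force" is the grip in N (left out, the last holds). Time passes only in rows, so rows that do not move let the fingers close. It gives the time, the measured TCP pose, the force, the opening and the grip force at its end, in the units of the state.
- monitor.get_state(): the state, without advancing time (a new reading comes with each control period).
- eyes.camera(name): name is "scene" or "top" or "wrist"; returns a dict with "img" (384x512x3 uint8, red, green, blue), "range_z" (384x512 float32, m along the optical axis (not along the pixel's ray), 0 where there is no reading), "K" (3x3 intrinsics, pixels), "rvec" (rotation vector, rad) and "tvec" (3), from world to camera coordinates, as OpenCV has them; the wrist camera has in their place "mount" (4x4, takes a point from camera to tool coordinates, whose origin is the TCP and whose axes are the flange's). Camera axes: x right, y down, z forward; pixel columns grow to the right and rows downward; lengths in m; the calibration is good to about 2 mm. A picture is of the moment at which its call begins: read the wrist's pose just before it.
- robot.close_job(): hands the job in; it is judged then, once.
The state is a dict: "time": time; "q": joint angles; "qd": joint speeds; "joint_efforts": joint torques, N m; "ee_pos": TCP position; "ee_rot": TCP orientation; "wrist_force": force on the tool from outside, world axes, zero at the start; "moment": the same for the moment, N m; "grip_width": finger opening in m; "grip_force": force on a finger pad.
Only numpy, scipy, OpenCV 4.12 (cv2) and the standard library are available. Lean on these libraries where they do the work, as an engineer would, in place of code of your own. Each camera call takes 0.05 s, during which the arm holds its last target. There are 200 camera calls.

## Working session

There is one attempt and no reset: what is moved stays moved. The work goes in short steps, Python scripts to look and compute and a tool call to move; the robot and the scene stay as the last step left them, time stands still between calls to the robot, and variables do not carry over. Pictures are saved under pics/ and viewed, at most 13 in all, crops included, and the job is handed in when it is done.

Besides the shell and the picture viewer there is one more tool, called as name(argument=value, ...) on one line, values as JSON. play_rows: Moves the arm, as the interface text tells. Its arguments: {"type":"object","properties":{"steps":{"type":"array","items":{"type":"object","properties":{"claw":{"type":"number"},"tx":{"type":"number"},"ty":{"type":"number"},"tz":{"type":"number"},"ax":{"type":"number"},"ay":{"type":"number"},"az":{"type":"number"}}}},"force":{"type":"number"}},"required":["steps"]}

```bash
ls; mkdir -p pics; cat > h.py <<'E'
import numpy as np, cv2, json
from plant import monitor, eyes, robot
def cam(n):
    s=monitor.get_state(); d=eyes.camera(n)
    if n=="wrist":
        T=np.eye(4);T[:3,:3]=np.array(s["ee_rot"]);T[:3,3]=s["ee_pos"]
        W=T@np.array(d["mount"])
    else:
        R=cv2.Rodrigues(np.array(d["rvec"],float))[0]; W=np.eye(4);W[:3,:3]=R.T;W[:3,3]=-R.T@np.array(d["tvec"],float).ravel()
    d["W"]=W; return d
def pts(d):
    z=d["range_z"];K=np.array(d["K"]);v,u=np.indices(z.shape)
    P=np.stack([(u-K[0,2])/K[0,0]*z,(v-K[1,2])/K[1,1]*z,z],-1)
    return P@d["W"][:3,:3].T+d["W"][:3,3]
def save(n,img,f=1): cv2.imwrite(f"pics/{n}.png",cv2.resize(img[:,:,::-1],None,fx=f,fy=f))
E
python3 - <<'E'
from h import *
for n in("scene","top"):
    d=cam(n);save(n,d["img"],1.5);P=pts(d);np.savez(f"{n}.npz",P=P,img=d["img"],K=d["K"],W=d["W"]);print(n,d["W"].round(3).tolist(),np.array(d["K"]).tolist())
s=monitor.get_state();print(s)
E
```

```text
pics
scene [[0.603, 0.629, -0.491, 1.115], [0.798, -0.482, 0.362, -0.428], [-0.01, -0.61, -0.792, 1.109], [0.0, 0.0, 0.0, 1.0]] [[395.23225339229265, 0.0, 254.2442934637557], [0.0, 395.23225339229265, 192.17704019463434], [0.0, 0.0, 1.0]]
top [[0.005, -0.981, 0.195, 0.285], [-1.0, -0.006, -0.002, 0.041], [0.003, -0.195, -0.981, 1.444], [0.0, 0.0, 0.0, 1.0]] [[402.0500141279081, 0.0, 255.20491181897637], [0.0, 402.0500141279081, 193.00255342037576], [0.0, 0.0, 1.0]]
{'time': 0.1, 'q': array([-7.11956958e+01,  2.81593822e+01,  8.93441909e+01,  1.88547052e-04,
        6.25482642e+01, -6.04974489e+00]), 'qd': array([-0.03122248, -0.18540741, -0.10538407, -0.04361701, -0.11758685,
        0.03502003]), 'joint_efforts': array([ 3.40350431e-03, -6.13619971e+01, -2.58606488e+01,  6.94190478e-02,
        4.70173988e-02, -7.07363802e-05]), 'ee_pos': array([ 0.26265958, -0.56692051,  0.21414908]), 'ee_rot': array([[ 9.07382044e-01,  4.20306725e-01, -2.88863921e-04],
       [ 4.20306813e-01, -9.07381644e-01,  8.57382838e-04],
       [ 9.82539539e-05, -8.99385266e-04, -9.99999591e-01]]), 'wrist_force': array([0.13851314, 0.30609606, 0.6836281 ]), 'moment': array([ 0.00604327, -0.00576097, -0.05123069]), 'grip_force': 0.0, 'grip_width': 0.09494507879664207}
```

View pics/scene.png

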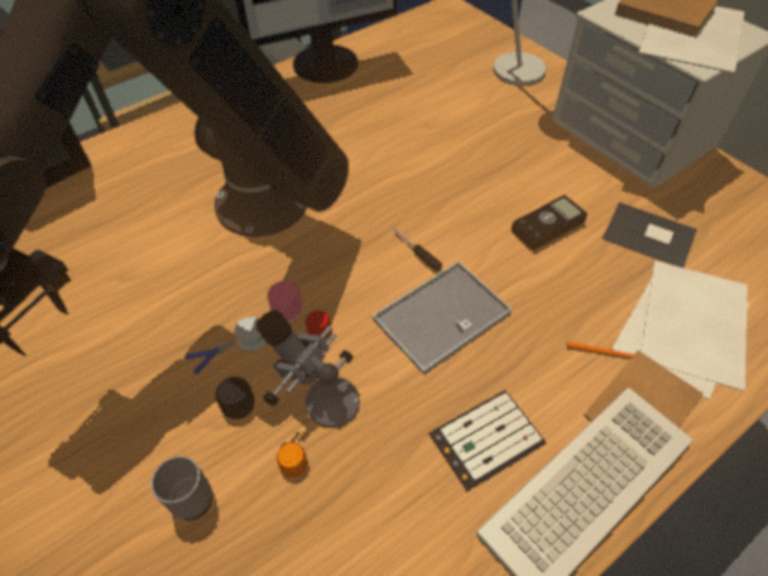

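View pics/top.png

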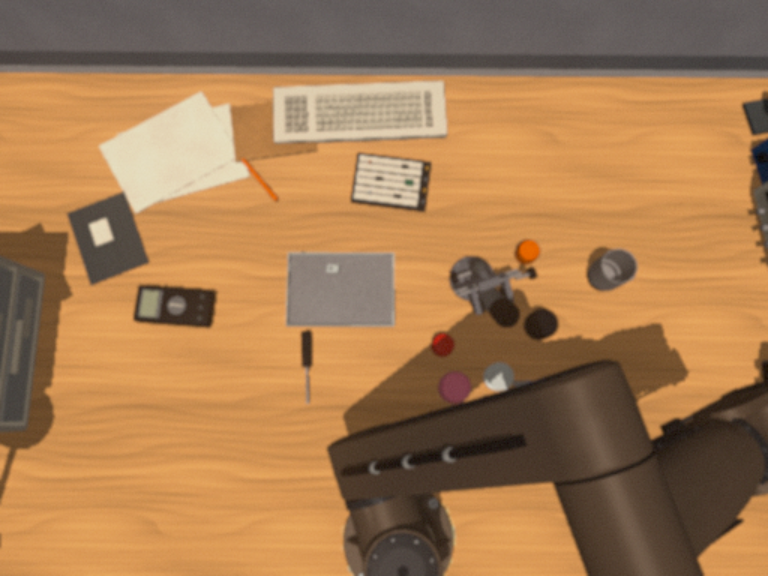

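Scene view (1.5x): the black candidates are the cap on the slanted tube (270,327) and a larger black cylinder standing on the desk (235,397). Red (318,322), orange (291,458) and pink (285,298) caps are to be left alone. The tray is at (442,315). I choose the cap on the tube and check it in a crop.

```bash
python3 - <<'E'
from h import *
for n,(u,v) in dict(scene=(180,218),top=(336,208)).items():
    z=np.load(n+".npz");P=z["P"];im=z["img"]
    if n=="scene": save("crop",im[180:300,130:250],5)
    g=cv2.cvtColor(im,cv2.COLOR_RGB2HSV)
    m=(im.max(-1)<60).astype(np.uint8)
    m&=(P[...,2]>0.05).astype(np.uint8)
    k,l,st,c=cv2.connectedComponentsWithStats(m)
    i=l[v,u];print(n,i,st[i],P[v,u].round(3))
    for (a,b) in [(u+j,v+w) for j in(-8,-4,0,4,8) for w in (-12,-8,-4,0,4,8)]: print((a,b),im[b,a],P[b,a].round(3))
z=np.load("top.npz");P=z["P"]
# tray corners / bracket / others
for nm,(u,v) in dict(traytl=(193,169),traytr=(262,169),traybr=(262,216),traybl=(193,216),mid=(225,195),brk=(221,179),vfoot=(312,185),blk=(361,214),pinkc=(303,258),white=(333,252),red=(295,229),orange=(352,167)).items(): print(nm,P[v,u].round(3))
E
```

```text
scene 99 [171 208  23  24 359] [ 0.502 -0.231  0.205]
(172, 206) [197 138  77] [ 0.303 -0.184  0.001]
(172, 210) [193 138  81] [ 0.318 -0.192  0.001]
(172, 214) [56 44 30] [ 0.466 -0.239  0.19 ]
(172, 218) [52 36 31] [ 0.484 -0.248  0.199]
(172, 222) [88 81 70] [ 0.386 -0.224  0.037]
(172, 226) [89 82 71] [ 0.387 -0.228  0.02 ]
(176, 206) [195 139  79] [ 0.31  -0.172 -0.001]
(176, 210) [66 47 25] [ 0.46  -0.223  0.189]
(176, 214) [45 28 18] [ 0.48  -0.232  0.2  ]
(176, 218) [45 29 11] [ 0.496 -0.24   0.206]
(176, 222) [45 28 17] [ 0.496 -0.244  0.19 ]
(176, 226) [70 61 48] [ 0.491 -0.246  0.165]
(180, 206) [119  80  55] [ 0.318 -0.161 -0.001]
(180, 210) [48 35 16] [ 0.477 -0.217  0.203]
(180, 214) [44 27 20] [ 0.49  -0.225  0.205]
(180, 218) [48 34 22] [ 0.502 -0.231  0.205]
(180, 222) [47 34 25] [ 0.507 -0.236  0.196]
(180, 226) [46 34 21] [ 0.51  -0.24   0.183]
(184, 206) [93 52 50] [ 0.358 -0.161  0.042]
(184, 210) [43 27 10] [ 0.489 -0.21   0.21 ]
(184, 214) [51 40 26] [ 0.5   -0.217  0.21 ]
(184, 218) [49 33 29] [ 0.508 -0.223  0.205]
(184, 222) [49 36 32] [ 0.511 -0.226  0.191]
[... 1364 characters left out ...]
]
(340, 212) [40 25 17] [ 0.473 -0.227  0.198]
(340, 216) [41 29 18] [ 0.461 -0.227  0.197]
(344, 196) [115  81  46] [ 0.563 -0.287 -0.005]
(344, 200) [110  76  38] [ 0.546 -0.284  0.005]
(344, 204) [83 55 31] [ 0.499 -0.241  0.194]
(344, 208) [41 28 17] [ 0.484 -0.238  0.207]
(344, 212) [53 37 26] [ 0.474 -0.24   0.194]
(344, 216) [105  72  40] [ 0.488 -0.283  0.001]
traytl [0.656 0.267 0.018]
traytr [0.658 0.014 0.015]
traybr [0.485 0.014 0.013]
traybl [ 0.485  0.264 -0.001]
mid [0.563 0.149 0.001]
brk [0.622 0.165 0.004]
vfoot [ 0.594 -0.164  0.041]
blk [ 0.487 -0.329  0.062]
pinkc [ 0.335 -0.124  0.065]
white [ 0.357 -0.232  0.04 ]
red [ 0.436 -0.101  0.044]
orange [ 0.66  -0.309  0.043]
```

View pics/crop.png

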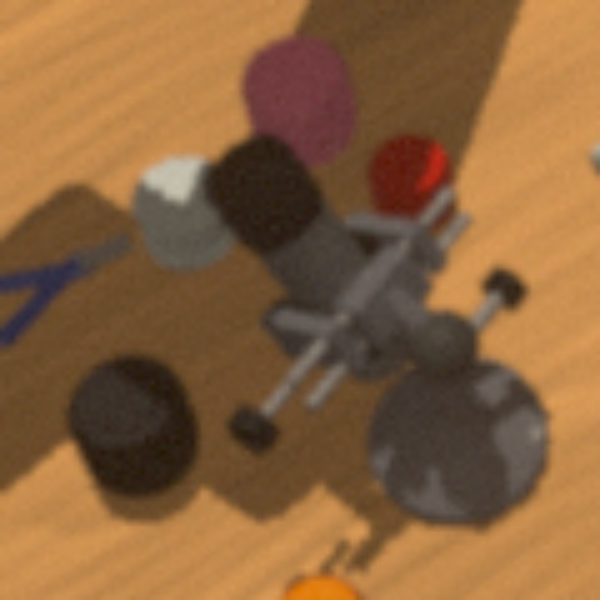

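The crop shows the black ribbed cap at the tube's upper end, crop (265,190). The other black cylinder, crop (130,425), is wider and stands on the desk. The cap on the tube is the smaller one, so that is the one meant. Next I estimate its axis and plan a viewing pose.

```bash
cat >> h.py <<'E'
from scipy.optimize import least_squares
from scipy.spatial.transform import Rotation as Ro
def axis(az,t=32): 
    t=np.radians(t);return np.array([np.sin(t)*np.cos(az),np.sin(t)*np.sin(az),np.cos(t)])
def go(p,R):
    s=monitor.get_state();R0=np.array(s["ee_rot"]);dp=R0.T@(np.array(p)-s["ee_pos"])*100
    print("t",s["time"],"q",np.round(s["q"],1),"shift cm",dp.round(2),"len",np.linalg.norm(dp).round(1),"rot",np.degrees(Ro.from_matrix(R0.T@R).as_rotvec()).round(2))
E
python3 - <<'E'
from h import *
A=[];S=[]
for n,(u0,v0,u1,v1) in dict(scene=(165,203,200,235),top=(322,190,350,222)).items():
    z=np.load(n+".npz");P=z["P"][v0:v1,u0:u1].reshape(-1,3);c=z["img"][v0:v1,u0:u1].reshape(-1,3).max(-1)
    k=(c<60)&(P[:,2]>.15)&(np.linalg.norm(P-[.49,-.218,.185],axis=1)<.05);A.append(P[k])
for X in (A[0],A[1],np.vstack(A)):
    def f(x):  # top centre x[:3], azimuth x[3]: solid cylinder signed distance
        a=axis(x[3]);d=X-x[:3];h=d@a;r=np.linalg.norm(d-np.outer(h,a),axis=1)-.027
        return np.where(np.abs(h)<np.abs(r),h,r) if 0 else np.maximum(h,r)
    r=least_squares(f,[.478,-.218,.205,np.pi],loss="soft_l1",f_scale=.003)
    print(len(X),r.x.round(4),np.degrees(r.x[3]),np.sqrt(np.mean(r.fun**2)))
    top=r.x
a=axis(top[3]);mid=top[:3]-.0235*a;print("mid",mid,"a",a)
z=-a;y=np.array([0,1.,0]);y-=z*(y@z);y/=np.linalg.norm(y);x=np.cross(y,z)
for sg in(1,-1):go(mid+.17*a,np.c_[sg*x,sg*y,z])
d=cam("wrist");print(np.array(d["mount"]).round(3).tolist())
E
```

```text
360 [ 0.477  -0.2253  0.2002  3.5098] 201.0981575192836 0.001515367798412312
260 [ 0.4735 -0.2249  0.2005  3.5127] 201.26344744422377 0.0018324760248078491
620 [ 0.4762 -0.226   0.2008  3.5374] 202.68017896495985 0.0018533962203281557
mid [ 0.48769873 -0.2211817   0.18082697] a [-0.48894142 -0.20432991  0.8480481 ]
t 0.1 q [-71.2  28.2  89.3   0.   62.5  -6. ] shift cm [ 25.95 -22.26 -11.06] len 35.9 rot [ -44.11    6.65 -152.8 ]
t 0.1 q [-71.2  28.2  89.3   0.   62.5  -6. ] shift cm [ 25.95 -22.26 -11.06] len 35.9 rot [ 4.8  31.82 21.1 ]
[[0.0, -0.969, -0.247, 0.07], [1.0, 0.0, -0.001, -0.0], [0.001, -0.247, 0.969, -0.17], [0.0, 0.0, 0.0, 1.0]]
```

play_rows(steps=[{"claw": 0,"tx": 2.6,"ty": -2.2,"tz": -1.1},{"claw": 0,"tx": 2.6,"ty": -2.2,"tz": -1.1},{"claw": 0,"tx": 2.6,"ty": -2.2,"tz": -1.1},{"claw": 0,"tx": 2.6,"ty": -2.2,"tz": -1.1},{"claw": 0,"tx": 2.6,"ty": -2.2,"tz": -1.1},{"claw": 0,"tx": 2.6,"ty": -2.2,"tz": -1.1},{"claw": 0,"tx": 2.6,"ty": -2.2,"tz": -1.1},{"claw": 0,"tx": 2.6,"ty": -2.2,"tz": -1.1},{"claw": 0,"tx": 2.6,"ty": -2.2,"tz": -1.1},{"claw": 0,"tx": 2.6,"ty": -2.2,"tz": -1.1},{"claw": 0,"ax": 0.9,"ay": 6.0,"az": 4.0},{"claw": 0,"ax": 0.9,"ay": 6.0,"az": 4.0}])

```text
invalid input at $.steps[0]: expected keys claw, tx, ty, tz, ax, ay, az
```

play_rows(steps=[{"claw": 0,"ax": 0.9,"ay": 6.0,"az": 4.0},{"claw": 0,"ax": 0.9,"ay": 6.0,"az": 4.0},{"claw": 0,"ax": 0.9,"ay": 6.0,"az": 4.0},{"claw": 0}])

```text
invalid input at $.steps[0]: expected keys claw, tx, ty, tz, ax, ay, az
```

All keys are required.

play_rows(steps=[{"claw": 0,"tx": 2.6,"ty": -2.2,"tz": -1.1,"ax": 0,"ay": 0,"az": 0},{"claw": 0,"tx": 2.6,"ty": -2.2,"tz": -1.1,"ax": 0,"ay": 0,"az": 0},{"claw": 0,"tx": 2.6,"ty": -2.2,"tz": -1.1,"ax": 0,"ay": 0,"az": 0},{"claw": 0,"tx": 2.6,"ty": -2.2,"tz": -1.1,"ax": 0,"ay": 0,"az": 0},{"claw": 0,"tx": 2.6,"ty": -2.2,"tz": -1.1,"ax": 0,"ay": 0,"az": 0},{"claw": 0,"tx": 2.6,"ty": -2.2,"tz": -1.1,"ax": 0,"ay": 0,"az": 0},{"claw": 0,"tx": 2.6,"ty": -2.2,"tz": -1.1,"ax": 0,"ay": 0,"az": 0},{"claw": 0,"tx": 2.6,"ty": -2.2,"tz": -1.1,"ax": 0,"ay": 0,"az": 0},{"claw": 0,"tx": 2.6,"ty": -2.2,"tz": -1.1,"ax": 0,"ay": 0,"az": 0},{"claw": 0,"tx": 2.6,"ty": -2.2,"tz": -1.1,"ax": 0,"ay": 0,"az": 0},{"claw": 0,"tx": 0,"ty": 0,"tz": 0,"ax": 0.9,"ay": 6.0,"az": 4.0},{"claw": 0,"tx": 0,"ty": 0,"tz": 0,"ax": 0.9,"ay": 6.0,"az": 4.0}])

```text
time: 1.35
ee_pos: [0.4076, -0.2566, 0.3252]
ee_rot: [[0.937, 0.295, 0.187], [0.28, -0.954, 0.104], [0.209, -0.045, -0.977]]
wrist_force: [-0.6, -0.2, -0.3]
grip_width: 0.0954
grip_force: 0.0
```

play_rows(steps=[{"claw": 0,"tx": 0,"ty": 0,"tz": 0,"ax": 0.9,"ay": 6.0,"az": 4.0},{"claw": 0,"tx": 0,"ty": 0,"tz": 0,"ax": 0.9,"ay": 6.0,"az": 4.0},{"claw": 0,"tx": 0,"ty": 0,"tz": 0,"ax": 0.9,"ay": 6.0,"az": 4.0},{"claw": 0,"tx": 0,"ty": 0,"tz": 0,"ax": 0,"ay": 0,"az": 0},{"claw": 0,"tx": 0,"ty": 0,"tz": 0,"ax": 0,"ay": 0,"az": 0}])

```text
time: 1.85
ee_pos: [0.4058, -0.2586, 0.3246]
ee_rot: [[0.88, 0.117, 0.46], [0.027, -0.98, 0.197], [0.474, -0.161, -0.866]]
wrist_force: [0.3, -0.1, -1.0]
grip_width: 0.0953
grip_force: 0.0
```

```bash
cat >> h.py <<'E'
def fit(X,mid,az):
    def f(x):
        a=axis(x[3]);d=X-x[:3];h=d@a-.0235;r=np.linalg.norm(d-np.outer(h,a),axis=1)-.027
        return np.maximum(h,r)
    return least_squares(f,[*mid,az],loss="soft_l1",f_scale=.002)
E
python3 - <<'E'
from h import *
d=cam("wrist");P=pts(d);save("w1",d["img"],1.5);im=d["img"]
mid=np.array([.4877,-.2212,.1808])
k=(np.linalg.norm(P-mid,axis=-1)<.05)&(im.max(-1)<70);X=P[k]
a0=axis(3.53);h=(X-mid)@a0;X=X[h>-.02]
r=fit(X,mid,3.53);print(len(X),r.x.round(4),np.degrees(r.x[3]),np.sqrt(np.mean(r.fun**2)))
mid=r.x[:3];a=axis(r.x[3])
# free plane normal of closed end
h=(X-mid)@a;T=X[(h>.018)&(np.linalg.norm((X-mid)-np.outer(h,a),axis=1)<.024)];c=T.mean(0);n=np.linalg.svd(T-c)[2][2];print("end n",n*np.sign(n[2]),"a",a,len(T))
R=np.array(monitor.get_state()["ee_rot"]);z=-a;y=R[:,1]-z*(R[:,1]@z);y/=np.linalg.norm(y);go(mid+.17*a,np.c_[np.cross(y,z),y,z])
E
```

```text
2317 [ 0.4824 -0.2269  0.1956  1.7532] 100.45128284179435 0.00457396825723789
end n [-0.2301788   0.2925877   0.92812185] a [-0.09612705  0.52112764  0.8480481 ] 332
t 1.9 q [-57.    6.3 109.8  33.7  62.7  13. ] shift cm [  6.32 -11.31   3.82] len 13.5 rot [-40.41 -25.04  -9.4 ]
```

View pics/w1.png

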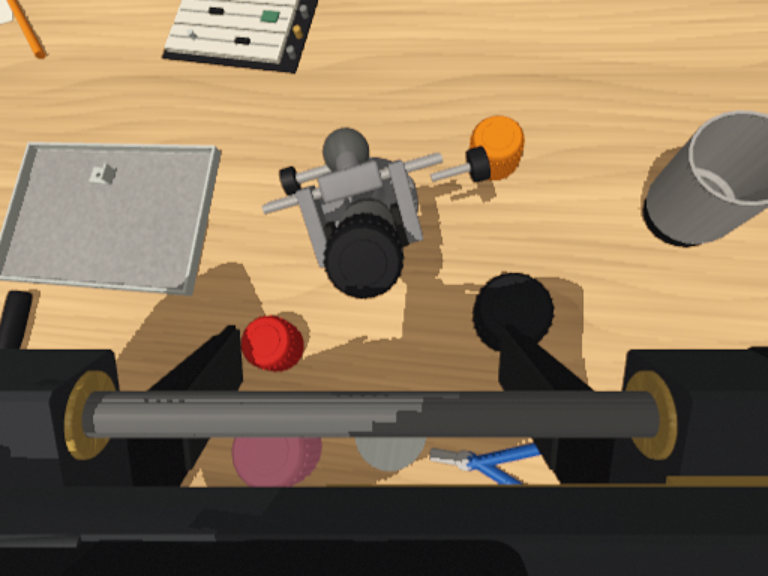

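The wrist view shows the black cap's face at about (363,262), with its side just above it. The tray is on the left with the bracket at (102,174), and the big black cylinder is at (513,312). The cylinder fit went astray, so I measure the face directly.

```bash
python3 - <<'E'
from h import *
d=cam("wrist");P=pts(d);im=d["img"];np.savez("w1.npz",P=P,img=im,K=d["K"],W=d["W"])
for u,v in[(242,175),(225,175),(260,175),(242,160),(242,190),(242,148),(342,205),(60,150),(230,100)]:print((u,v),im[v,u],P[v,u].round(4))
g=im.max(-1);m=np.zeros(g.shape,np.uint8);m[130:205,205:280]=1
D=d["range_z"];k=(m>0)&(g<75)&(D>0)&(P[...,2]>.14)
X=P[k];print(len(X),X.min(0),X.max(0))
# face: plane through disc around face centre
vv,uu=np.indices(g.shape);q=k&((uu-242)**2+(vv-176)**2<17**2);T=P[q];c=T.mean(0)
for _ in range(3):
    n=np.linalg.svd(T-c)[2][2];n*=np.sign(n[2]);e=np.abs((T-c)@n);T=T[e<.003];c=T.mean(0)
print("face c",c,"n",n,len(T),"az",np.degrees(np.arctan2(n[1],n[0])),"tilt",np.degrees(np.arccos(n[2])),"rms",((T-c)@n).std())
r=fit(X,c-.0235*axis(3.53),3.53);print(r.x.round(4),np.degrees(r.x[3]),np.sqrt(np.mean(r.fun**2)))
E
```

```text
(242, 175) [42 40 40] [ 0.4772 -0.2246  0.2028]
(225, 175) [43 41 42] [ 0.4757 -0.2078  0.2035]
(260, 175) [40 39 40] [ 0.4796 -0.2416  0.1988]
(242, 160) [39 39 40] [ 0.4904 -0.2241  0.209 ]
(242, 190) [37 36 38] [ 0.4644 -0.2245  0.1934]
(242, 148) [23 21 23] [ 0.5039 -0.2218  0.2059]
(342, 205) [21 22 23] [ 0.4861 -0.3342  0.0628]
(60, 150) [172 166 159] [0.559  0.1614 0.0035]
(230, 100) [107 108 101] [ 0.5931 -0.1832  0.1388]
2400 [ 0.4566287  -0.24908192  0.14003188] [ 0.54996689 -0.16471573  0.21478897]
face c [ 0.4763904  -0.22447321  0.20156777] n [-0.50265666 -0.18831249  0.84372667] 887 az -159.46232071297578 tilt 32.46423533887489 rms 0.0007497751998213172
[ 0.4926 -0.2222  0.1846  3.288 ] 188.3883038401458 0.0046757418538110745
```

```bash
cat >> h.py <<'E'
A=axis(np.radians(201));MID=np.array([.4763,-.225,.2013])-.0235*A
def aligned(p,a=None):
    a=A if a is None else a
    R=np.array(monitor.get_state()["ee_rot"]);z=-np.array(a);y=R[:,1]-z*(R[:,1]@z);y/=np.linalg.norm(y);go(p,np.c_[np.cross(y,z),y,z])
E
python3 -c "
from h import *
print(MID,A);aligned(MID+.07*A)"
```

```text
[ 0.48792597 -0.22053721  0.18137087] [-0.49472225 -0.18990608  0.8480481 ]
t 1.95 q [-57.    6.3 109.8  33.7  62.7  13. ] shift cm [ 0.2  -0.49  9.92] len 9.9 rot [-0.47  2.18  0.01]
```

play_rows(steps=[{"claw": 0,"tx": 0.1,"ty": -0.25,"tz": 3.3,"ax": 0,"ay": 0,"az": 0},{"claw": 0,"tx": 0.1,"ty": -0.25,"tz": 3.3,"ax": 0,"ay": 0,"az": 0},{"claw": 0,"tx": 0,"ty": 0,"tz": 3.3,"ax": 0,"ay": 0,"az": 0},{"claw": 0,"tx": 0,"ty": 0,"tz": 0,"ax": -0.5,"ay": 2.2,"az": 0},{"claw": 0,"tx": 0,"ty": 0,"tz": 0,"ax": 0,"ay": 0,"az": 8.5},{"claw": 0,"tx": 0,"ty": 0,"tz": 0,"ax": 0,"ay": 0,"az": 8.5},{"claw": 0,"tx": 0,"ty": 0,"tz": 0,"ax": 0,"ay": 0,"az": 8.5},{"claw": 0,"tx": 0,"ty": 0,"tz": 0,"ax": 0,"ay": 0,"az": 8.5},{"claw": 0,"tx": 0,"ty": 0,"tz": 0,"ax": 0,"ay": 0,"az": 8.5},{"claw": 0,"tx": 0,"ty": 0,"tz": 0,"ax": 0,"ay": 0,"az": 8.5},{"claw": 0,"tx": 0,"ty": 0,"tz": 0,"ax": 0,"ay": 0,"az": 8.5},{"claw": 0,"tx": 0,"ty": 0,"tz": 0,"ax": 0,"ay": 0,"az": 8.5}])

```text
time: 3.15
ee_pos: [0.4538, -0.2333, 0.241]
ee_rot: [[0.425, -0.758, 0.496], [-0.904, -0.382, 0.19], [0.045, -0.529, -0.847]]
wrist_force: [0.5, -0.4, -0.2]
grip_width: 0.0952
grip_force: 0.0
```

```bash
python3 -c "
from h import *
aligned(MID+.07*A);aligned(MID-.016*A)"
```

```text
t 3.15 q [-50.6  13.3 116.6  42.8  47.8  74.6] shift cm [ 0.03  0.07 -0.02] len 0.1 rot [-0.06 -0.   -0.  ]
t 3.15 q [-50.6  13.3 116.6  42.8  47.8  74.6] shift cm [0.03 0.08 8.58] len 8.6 rot [-0.06 -0.   -0.  ]
```

play_rows(steps=[{"claw": 0,"tx": 0.03,"ty": 0.07,"tz": 1.1,"ax": 0,"ay": 0,"az": 8.5},{"claw": 0,"tx": 0,"ty": 0,"tz": 1.1,"ax": 0,"ay": 0,"az": 8.5},{"claw": 0,"tx": 0,"ty": 0,"tz": 1.1,"ax": 0,"ay": 0,"az": 8.5},{"claw": 0,"tx": 0,"ty": 0,"tz": 1.1,"ax": 0,"ay": 0,"az": 8.5},{"claw": 0,"tx": 0,"ty": 0,"tz": 1.1,"ax": 0,"ay": 0,"az": 8.5},{"claw": 0,"tx": 0,"ty": 0,"tz": 1.1,"ax": 0,"ay": 0,"az": 8.5},{"claw": 0,"tx": 0,"ty": 0,"tz": 1.0,"ax": 0,"ay": 0,"az": 8.5},{"claw": 0,"tx": 0,"ty": 0,"tz": 1.0,"ax": 0,"ay": 0,"az": 8.5},{"claw": 0,"tx": 0,"ty": 0,"tz": 0,"ax": 0,"ay": 0,"az": 0}])

```text
time: 4.05
ee_pos: [0.4962, -0.217, 0.1669]
ee_rot: [[-0.541, -0.68, 0.495], [-0.695, 0.693, 0.192], [-0.473, -0.24, -0.848]]
wrist_force: [0.1, 0.7, -0.6]
grip_width: 0.0952
grip_force: 0.0
```

```bash
python3 -c "
from h import *
aligned(MID-.016*A);print(monitor.get_state()['wrist_force'])"
```

```text
t 4.05 q [-45.1  21.8 118.7  52.4  37.8 134.8] shift cm [ 0.01 -0.04 -0.11] len 0.1 rot [ 0.05  0.09 -0.  ]
[ 0.13538703  0.69709108 -0.62735644]
```

play_rows(force=30, steps=[{"claw": 255,"tx": 0,"ty": 0,"tz": -0.1,"ax": 0,"ay": 0,"az": 0},{"claw": 255,"tx": 0,"ty": 0,"tz": 0,"ax": 0,"ay": 0,"az": 0},{"claw": 255,"tx": 0,"ty": 0,"tz": 0,"ax": 0,"ay": 0,"az": 0},{"claw": 255,"tx": 0,"ty": 0,"tz": 0,"ax": 0,"ay": 0,"az": 0},{"claw": 255,"tx": 0,"ty": 0,"tz": 0,"ax": 0,"ay": 0,"az": 0},{"claw": 255,"tx": 0,"ty": 0,"tz": 0,"ax": 0,"ay": 0,"az": 0}])

```text
time: 4.65
ee_pos: [0.4949, -0.2182, 0.1686]
ee_rot: [[-0.541, -0.679, 0.497], [-0.695, 0.693, 0.19], [-0.473, -0.243, -0.847]]
wrist_force: [-2.0, 0.2, 1.2]
grip_width: 0.0539
grip_force: 30.0
```

play_rows(steps=[{"claw": 255,"tx": 0,"ty": 0,"tz": -0.03,"ax": 0,"ay": 0,"az": -8.5},{"claw": 255,"tx": 0,"ty": 0,"tz": -0.03,"ax": 0,"ay": 0,"az": -8.5},{"claw": 255,"tx": 0,"ty": 0,"tz": -0.03,"ax": 0,"ay": 0,"az": -8.5},{"claw": 255,"tx": 0,"ty": 0,"tz": -0.03,"ax": 0,"ay": 0,"az": -8.5},{"claw": 255,"tx": 0,"ty": 0,"tz": -0.03,"ax": 0,"ay": 0,"az": -8.5},{"claw": 255,"tx": 0,"ty": 0,"tz": -0.03,"ax": 0,"ay": 0,"az": -8.5}])

```text
time: 5.25
ee_pos: [0.4941, -0.2187, 0.17]
ee_rot: [[0.192, -0.846, 0.497], [-0.976, -0.11, 0.189], [-0.106, -0.521, -0.847]]
wrist_force: [2.2, -1.4, -1.1]
grip_width: 0.0537
grip_force: 30.0
```

```bash
python3 -c "
from h import *
s=monitor.get_state();print(s['moment'],s['wrist_force'],np.array(s['ee_rot']).T@s['moment']);d=cam('scene');save('s2',d['img'][180:300,130:250],5)"
```

```text
[-0.15290591  0.10003868 -0.13388631] [ 2.16063527 -1.36464757 -1.07998838] [-0.11281722  0.18817651  0.05635045]
```

View pics/s2.png

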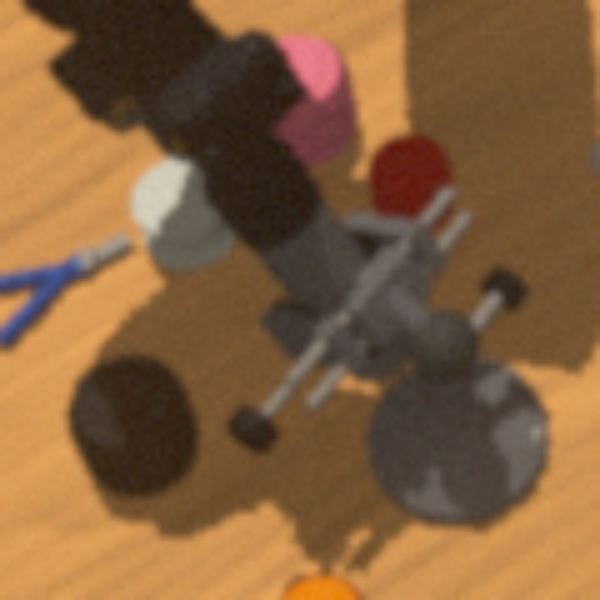

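The gripper sits squarely on the cap, crop (260,190), nothing else has moved and the forces are small. I keep unscrewing.

play_rows(steps=[{"claw": 255,"tx": 0,"ty": 0,"tz": -0.03,"ax": 0,"ay": 0,"az": -8.5},{"claw": 255,"tx": 0,"ty": 0,"tz": -0.03,"ax": 0,"ay": 0,"az": -8.5},{"claw": 255,"tx": 0,"ty": 0,"tz": -0.03,"ax": 0,"ay": 0,"az": -8.5},{"claw": 255,"tx": 0,"ty": 0,"tz": -0.03,"ax": 0,"ay": 0,"az": -8.5},{"claw": 255,"tx": 0,"ty": 0,"tz": -0.03,"ax": 0,"ay": 0,"az": -8.5},{"claw": 255,"tx": 0,"ty": 0,"tz": -0.03,"ax": 0,"ay": 0,"az": -8.5},{"claw": 255,"tx": 0,"ty": 0,"tz": -0.03,"ax": 0,"ay": 0,"az": -8.5},{"claw": 255,"tx": 0,"ty": 0,"tz": -0.03,"ax": 0,"ay": 0,"az": -8.5},{"claw": 255,"tx": 0,"ty": 0,"tz": -0.03,"ax": 0,"ay": 0,"az": -8.5},{"claw": 255,"tx": 0,"ty": 0,"tz": -0.03,"ax": 0,"ay": 0,"az": -8.5},{"claw": 255,"tx": 0,"ty": 0,"tz": -0.03,"ax": 0,"ay": 0,"az": -8.5},{"claw": 255,"tx": 0,"ty": 0,"tz": -0.03,"ax": 0,"ay": 0,"az": -8.5}])

```text
time: 6.5
ee_pos: [0.4929, -0.2196, 0.1736]
ee_rot: [[0.789, 0.361, 0.498], [0.307, -0.933, 0.189], [0.533, 0.004, -0.846]]
wrist_force: [5.1, -0.7, 1.6]
grip_width: 0.0541
grip_force: 30.0
```

play_rows(steps=[{"claw": 255,"tx": 0,"ty": 0,"tz": -0.03,"ax": 0,"ay": 0,"az": -8.5},{"claw": 255,"tx": 0,"ty": 0,"tz": -0.03,"ax": 0,"ay": 0,"az": -8.5},{"claw": 255,"tx": 0,"ty": 0,"tz": -0.03,"ax": 0,"ay": 0,"az": -8.5},{"claw": 255,"tx": 0,"ty": 0,"tz": -0.03,"ax": 0,"ay": 0,"az": -8.5},{"claw": 255,"tx": 0,"ty": 0,"tz": -0.03,"ax": 0,"ay": 0,"az": -8.5},{"claw": 255,"tx": 0,"ty": 0,"tz": -0.03,"ax": 0,"ay": 0,"az": -8.5},{"claw": 255,"tx": 0,"ty": 0,"tz": -0.03,"ax": 0,"ay": 0,"az": -8.5},{"claw": 255,"tx": 0,"ty": 0,"tz": -0.03,"ax": 0,"ay": 0,"az": -8.5},{"claw": 255,"tx": 0,"ty": 0,"tz": -0.03,"ax": 0,"ay": 0,"az": -8.5},{"claw": 255,"tx": 0,"ty": 0,"tz": -0.03,"ax": 0,"ay": 0,"az": -8.5},{"claw": 255,"tx": 0,"ty": 0,"tz": -0.03,"ax": 0,"ay": 0,"az": -8.5},{"claw": 255,"tx": 0,"ty": 0,"tz": -0.03,"ax": 0,"ay": 0,"az": -8.5}])

```text
time: 7.7
ee_pos: [0.4908, -0.2199, 0.1764]
ee_rot: [[-0.517, 0.697, 0.497], [0.848, 0.494, 0.19], [-0.114, 0.52, -0.847]]
wrist_force: [5.4, -1.1, 1.2]
grip_width: 0.0543
grip_force: 30.0
```

```bash
python3 -c "
from h import *
aligned(MID-.006*A);s=monitor.get_state();print(s['moment'],s['wrist_force'],s['grip_force'])"
```

```text
t 7.7 q [ -45.8   20.6  118.6   51.2   38.9 -119.4] shift cm [0.04 0.03 0.02] len 0.1 rot [ 0.14  0.1  -0.  ]
[-0.2533431  -0.60083973 -0.39332673] [ 5.38301727 -1.05169112  1.16989226] 29.976168950088322
```

play_rows(steps=[{"claw": 255,"tx": 0,"ty": 0,"tz": -0.03,"ax": 0,"ay": 0,"az": -8.5},{"claw": 255,"tx": 0,"ty": 0,"tz": -0.03,"ax": 0,"ay": 0,"az": -8.5},{"claw": 255,"tx": 0,"ty": 0,"tz": 0,"ax": 0,"ay": 0,"az": 0},{"claw": 50,"tx": 0,"ty": 0,"tz": 0,"ax": 0,"ay": 0,"az": 0},{"claw": 50,"tx": 0,"ty": 0,"tz": 0,"ax": 0,"ay": 0,"az": 0},{"claw": 50,"tx": 0,"ty": 0,"tz": 0,"ax": 0,"ay": 0,"az": 0},{"claw": 50,"tx": 0,"ty": 0,"tz": 0,"ax": 0,"ay": 0,"az": 0}])

```text
time: 8.4
ee_pos: [0.4901, -0.22, 0.1766]
ee_rot: [[-0.696, 0.518, 0.497], [0.67, 0.718, 0.19], [-0.258, 0.465, -0.847]]
wrist_force: [-0.1, -0.8, -0.1]
grip_width: 0.0754
grip_force: 0.0
```

play_rows(steps=[{"claw": 50,"tx": 0,"ty": 0,"tz": 0,"ax": 0,"ay": 0,"az": 8.5},{"claw": 50,"tx": 0,"ty": 0,"tz": 0,"ax": 0,"ay": 0,"az": 8.5},{"claw": 50,"tx": 0,"ty": 0,"tz": 0,"ax": 0,"ay": 0,"az": 8.5},{"claw": 50,"tx": 0,"ty": 0,"tz": 0,"ax": 0,"ay": 0,"az": 8.5},{"claw": 50,"tx": 0,"ty": 0,"tz": 0,"ax": 0,"ay": 0,"az": 8.5},{"claw": 50,"tx": 0,"ty": 0,"tz": 0,"ax": 0,"ay": 0,"az": 8.5},{"claw": 50,"tx": 0,"ty": 0,"tz": 0,"ax": 0,"ay": 0,"az": 8.5},{"claw": 50,"tx": 0,"ty": 0,"tz": 0,"ax": 0,"ay": 0,"az": 8.5},{"claw": 50,"tx": 0,"ty": 0,"tz": 0,"ax": 0,"ay": 0,"az": 8.5},{"claw": 50,"tx": 0,"ty": 0,"tz": 0,"ax": 0,"ay": 0,"az": 8.5},{"claw": 50,"tx": 0,"ty": 0,"tz": 0,"ax": 0,"ay": 0,"az": 8.5},{"claw": 50,"tx": 0,"ty": 0,"tz": 0,"ax": 0,"ay": 0,"az": 8.5}])

```text
time: 9.6
ee_pos: [0.4901, -0.22, 0.1766]
ee_rot: [[0.655, 0.57, 0.497], [0.558, -0.808, 0.19], [0.509, 0.153, -0.847]]
wrist_force: [-0.7, -0.6, -0.1]
grip_width: 0.0762
grip_force: 0.0
```

```bash
python3 -c "
from h import *
aligned(MID-.006*A)"
```

```text
t 9.6 q [-45.9  20.6 118.6  51.   38.9 -33.8] shift cm [ 0.07 -0.01  0.07] len 0.1 rot [ 0.08 -0.1   0.  ]
```

play_rows(steps=[{"claw": 255,"tx": 0,"ty": 0,"tz": 0,"ax": 0,"ay": 0,"az": 0},{"claw": 255,"tx": 0,"ty": 0,"tz": 0,"ax": 0,"ay": 0,"az": 0},{"claw": 255,"tx": 0,"ty": 0,"tz": 0,"ax": 0,"ay": 0,"az": 0},{"claw": 255,"tx": 0,"ty": 0,"tz": 0,"ax": 0,"ay": 0,"az": 0},{"claw": 255,"tx": 0,"ty": 0,"tz": -0.03,"ax": 0,"ay": 0,"az": -8.5},{"claw": 255,"tx": 0,"ty": 0,"tz": -0.03,"ax": 0,"ay": 0,"az": -8.5},{"claw": 255,"tx": 0,"ty": 0,"tz": -0.03,"ax": 0,"ay": 0,"az": -8.5},{"claw": 255,"tx": 0,"ty": 0,"tz": -0.03,"ax": 0,"ay": 0,"az": -8.5},{"claw": 255,"tx": 0,"ty": 0,"tz": -0.03,"ax": 0,"ay": 0,"az": -8.5},{"claw": 255,"tx": 0,"ty": 0,"tz": -0.03,"ax": 0,"ay": 0,"az": -8.5}])

```text
time: 10.6
ee_pos: [0.4893, -0.2204, 0.1782]
ee_rot: [[-0.043, 0.867, 0.497], [0.98, -0.06, 0.19], [0.194, 0.495, -0.847]]
wrist_force: [0.5, -0.7, 1.0]
grip_width: 0.0544
grip_force: 30.0
```

play_rows(steps=[{"claw": 255,"tx": 0,"ty": 0,"tz": -0.03,"ax": 0,"ay": 0,"az": -8.5},{"claw": 255,"tx": 0,"ty": 0,"tz": -0.03,"ax": 0,"ay": 0,"az": -8.5},{"claw": 255,"tx": 0,"ty": 0,"tz": -0.03,"ax": 0,"ay": 0,"az": -8.5},{"claw": 255,"tx": 0,"ty": 0,"tz": -0.03,"ax": 0,"ay": 0,"az": -8.5},{"claw": 255,"tx": 0,"ty": 0,"tz": -0.03,"ax": 0,"ay": 0,"az": -8.5},{"claw": 255,"tx": 0,"ty": 0,"tz": -0.2,"ax": 0,"ay": 0,"az": 0}])

```text
time: 11.2
ee_pos: [0.4877, -0.2209, 0.1811]
ee_rot: [[-0.615, 0.612, 0.497], [0.765, 0.615, 0.19], [-0.189, 0.497, -0.847]]
wrist_force: [3.7, 0.9, -1.5]
grip_width: 0.054
grip_force: 30.0
```

```bash
python3 -c "
from h import *
aligned(MID);s=monitor.get_state();print(s['moment'],s['wrist_force'],s['grip_width'],A@s['wrist_force'])"
```

```text
t 11.2 q [ -46.2   20.   118.5   50.4   39.5 -127.3] shift cm [ 0.    0.05 -0.  ] len 0.1 rot [ 0.11  0.08 -0.  ]
[ 0.0138578  -0.31099862 -0.06212873] [ 3.69618999  0.92309055 -1.49312312] 0.053994261460118625 -3.270128170658002
```

play_rows(steps=[{"claw": 255,"tx": 0,"ty": 0,"tz": -0.1,"ax": 0,"ay": 0,"az": -5},{"claw": 255,"tx": 0,"ty": 0,"tz": -0.2,"ax": 0,"ay": 0,"az": 0},{"claw": 255,"tx": 0,"ty": 0,"tz": -0.2,"ax": 0,"ay": 0,"az": 0},{"claw": 255,"tx": 0,"ty": 0,"tz": 0,"ax": 0,"ay": 0,"az": 0}])

```text
time: 11.6
ee_pos: [0.4848, -0.2219, 0.1855]
ee_rot: [[-0.663, 0.561, 0.497], [0.713, 0.675, 0.19], [-0.229, 0.48, -0.847]]
wrist_force: [0.1, 0.2, -1.3]
grip_width: 0.0543
grip_force: 30.0
```

The cap is free: the only load left is its own weight. I lift it straight along the axis.

play_rows(steps=[{"claw": 255,"tx": 0,"ty": 0,"tz": -0.5,"ax": 0,"ay": 0,"az": 0},{"claw": 255,"tx": 0,"ty": 0,"tz": -0.5,"ax": 0,"ay": 0,"az": 0},{"claw": 255,"tx": 0,"ty": 0,"tz": -0.5,"ax": 0,"ay": 0,"az": 0},{"claw": 255,"tx": 0,"ty": 0,"tz": -0.5,"ax": 0,"ay": 0,"az": 0},{"claw": 255,"tx": 0,"ty": 0,"tz": -0.5,"ax": 0,"ay": 0,"az": 0},{"claw": 255,"tx": 0,"ty": 0,"tz": -0.7,"ax": 0,"ay": 0,"az": 0},{"claw": 255,"tx": 0,"ty": 0,"tz": -0.7,"ax": 0,"ay": 0,"az": 0},{"claw": 255,"tx": 0,"ty": 0,"tz": -1,"ax": 0,"ay": 0,"az": 0},{"claw": 255,"tx": 0,"ty": 0,"tz": -1,"ax": 0,"ay": 0,"az": 0},{"claw": 255,"tx": 0,"ty": 0,"tz": -1,"ax": 0,"ay": 0,"az": 0}])

```text
time: 12.6
ee_pos: [0.4503, -0.2351, 0.2446]
ee_rot: [[-0.664, 0.559, 0.497], [0.711, 0.677, 0.19], [-0.23, 0.479, -0.847]]
wrist_force: [1.0, -0.1, -0.4]
grip_width: 0.0544
grip_force: 30.0
```

```bash
python3 - <<'E'
from h import *
s=monitor.get_state();print(s['wrist_force'],s['grip_width'],(np.array(s['ee_pos'])-MID)@A)
d=cam("scene");P=pts(d);save("s3",d["img"][150:290,110:250],5)
m=(d["img"].min(-1)>150);v,u=np.nonzero(m[190:240,170:200]);print(len(u),P[190:240,170:200][v,u].mean(0) if len(u) else 0)
# tray from the top camera: liner points
z=np.load("top.npz");Pt=z["P"]
# tray corners from wrist view pixels by ray on z=.016
w=np.load("w1.npz")
for c in [(30/1.5,146/1.5),(219/1.5,147/1.5),(189/1.5,291/1.5),(102/1.5,174/1.5)]:
    r=w["W"][:3,:3]@np.linalg.solve(w["K"],[*c,1]);o=w["W"][:3,3];print(c,(o+r*(.016-o[2])/r[2]).round(3))
a=np.array([0,0,1.]);aligned([.55,.09,.15],a)
E
```

```text
[ 1.01415739 -0.07774084 -0.40943087] 0.05436086178196543 0.07500302009801421
0 0
(20.0, 97.33333333333333) [0.656 0.266 0.016]
(146.0, 98.0) [0.661 0.006 0.016]
(126.0, 194.0) [0.485 0.006 0.016]
(68.0, 116.0) [0.621 0.152 0.016]
t 12.65 q [ -51.2   12.8  116.4   42.5   48.5 -126.1] shift cm [18.75 23.04 19.21] len 35.4 rot [28.44 14.99 -3.82]
```

View pics/s3.png

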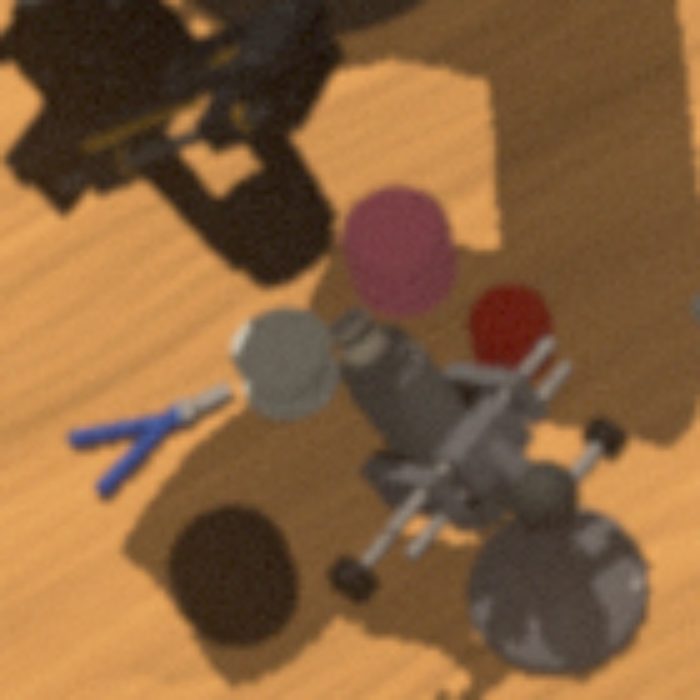

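The cap is in the gripper, upper left of the crop. The neck and the pale cell show at crop (360,335), and the bystanders have not moved. Next, over to the tray.

play_rows(steps=[{"claw": 255,"tx": 0.8,"ty": 1.4,"tz": 0.5,"ax": 0,"ay": 0,"az": 0},{"claw": 255,"tx": 1.5,"ty": 2.6,"tz": 1.0,"ax": 0,"ay": 0,"az": 0},{"claw": 255,"tx": 1.5,"ty": 2.6,"tz": 1.0,"ax": 0,"ay": 0,"az": 0},{"claw": 255,"tx": 1.5,"ty": 2.6,"tz": 1.0,"ax": 0,"ay": 0,"az": 0},{"claw": 255,"tx": 1.5,"ty": 2.6,"tz": 1.0,"ax": 0,"ay": 0,"az": 0},{"claw": 255,"tx": 1.5,"ty": 2.6,"tz": 1.0,"ax": 0,"ay": 0,"az": 0},{"claw": 255,"tx": 1.5,"ty": 2.6,"tz": 1.0,"ax": 0,"ay": 0,"az": 0},{"claw": 255,"tx": 1.5,"ty": 2.6,"tz": 1.0,"ax": 0,"ay": 0,"az": 0},{"claw": 255,"tx": 1.5,"ty": 2.6,"tz": 1.0,"ax": 0,"ay": 0,"az": 0},{"claw": 255,"tx": 1.5,"ty": 2.6,"tz": 1.0,"ax": 0,"ay": 0,"az": 0},{"claw": 255,"tx": 1.0,"ty": 2.0,"tz": 0.8,"ax": 0,"ay": 0,"az": 0}])

```text
time: 13.75
ee_pos: [0.5502, 0.0765, 0.2501]
ee_rot: [[-0.665, 0.558, 0.497], [0.711, 0.677, 0.191], [-0.23, 0.48, -0.847]]
wrist_force: [-0.2, 0.1, -1.5]
grip_width: 0.0541
grip_force: 30.0
```

play_rows(steps=[{"claw": 255,"tx": 0,"ty": 0,"tz": 0,"ax": 5.7,"ay": 3.0,"az": -0.8},{"claw": 255,"tx": 0,"ty": 0,"tz": 0,"ax": 5.7,"ay": 3.0,"az": -0.8},{"claw": 255,"tx": 0,"ty": 0,"tz": 0,"ax": 5.7,"ay": 3.0,"az": -0.8},{"claw": 255,"tx": 0,"ty": 0,"tz": 0,"ax": 5.7,"ay": 3.0,"az": -0.8},{"claw": 255,"tx": 0,"ty": 0,"tz": 0,"ax": 5.7,"ay": 3.0,"az": -0.8},{"claw": 255,"tx": 0,"ty": 0,"tz": 0,"ax": 0,"ay": 0,"az": 0}])

```text
time: 14.35
ee_pos: [0.5513, 0.0755, 0.2495]
ee_rot: [[-0.774, 0.633, 0.001], [0.633, 0.774, 0.002], [0.0, 0.002, -1.0]]
wrist_force: [-0.4, 0.8, -0.9]
grip_width: 0.054
grip_force: 30.0
```

```bash
python3 - <<'E'
from h import *
aligned([.55,.075,.04],[0,0,1.]);print(monitor.get_state()['grip_width'])
d=cam("top");save("t4",d["img"][130:270,170:310],4)
E
```

```text
t 14.35 q [  0.9  20.5  96.5   0.1  63.  -49.8] shift cm [ 0.07 -0.16 20.95] len 20.9 rot [ 0.11 -0.03  0.  ]
0.054035515522546845
```

View pics/t4.png

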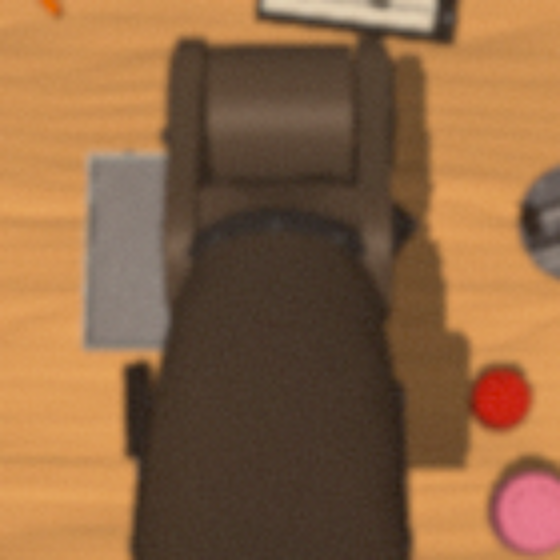

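The top view shows the arm over the tray, which hides the gripper, and the red and pink caps are untouched. I lower to just above the floor, then creep down watching the force.

play_rows(steps=[{"claw": 255,"tx": 0,"ty": 0,"tz": 3,"ax": 0,"ay": 0,"az": 0},{"claw": 255,"tx": 0,"ty": 0,"tz": 4,"ax": 0,"ay": 0,"az": 0},{"claw": 255,"tx": 0,"ty": 0,"tz": 4,"ax": 0,"ay": 0,"az": 0},{"claw": 255,"tx": 0,"ty": 0,"tz": 4,"ax": 0,"ay": 0,"az": 0},{"claw": 255,"tx": 0,"ty": 0,"tz": 3,"ax": 0,"ay": 0,"az": 0},{"claw": 255,"tx": 0,"ty": 0,"tz": 2,"ax": 0,"ay": 0,"az": 0},{"claw": 255,"tx": 0,"ty": 0,"tz": 1.5,"ax": 0,"ay": 0,"az": 0},{"claw": 255,"tx": 0,"ty": 0,"tz": 1,"ax": 0,"ay": 0,"az": 0},{"claw": 255,"tx": 0,"ty": 0,"tz": 0.5,"ax": 0,"ay": 0,"az": 0},{"claw": 255,"tx": 0,"ty": 0,"tz": 0,"ax": 0,"ay": 0,"az": 0}])

```text
time: 15.4
ee_pos: [0.5504, 0.0755, 0.0198]
ee_rot: [[-0.773, 0.634, 0.003], [0.634, 0.773, 0.003], [-0.0, 0.004, -1.0]]
wrist_force: [0.0, -0.1, -1.3]
grip_width: 0.0539
grip_force: 30.0
```

play_rows(steps=[{"claw": 255,"tx": 0,"ty": 0,"tz": 0.2,"ax": 0,"ay": 0,"az": 0},{"claw": 255,"tx": 0,"ty": 0,"tz": 0.2,"ax": 0,"ay": 0,"az": 0},{"claw": 255,"tx": 0,"ty": 0,"tz": 0.1,"ax": 0,"ay": 0,"az": 0},{"claw": 255,"tx": 0,"ty": 0,"tz": 0.1,"ax": 0,"ay": 0,"az": 0},{"claw": 255,"tx": 0,"ty": 0,"tz": 0,"ax": 0,"ay": 0,"az": 0}])

```text
time: 15.9
ee_pos: [0.5507, 0.0757, 0.0138]
ee_rot: [[-0.774, 0.633, 0.003], [0.633, 0.774, 0.003], [-0.0, 0.004, -1.0]]
wrist_force: [-1.0, -0.0, -0.7]
grip_width: 0.0545
grip_force: 30.0
```

play_rows(steps=[{"claw": 255,"tx": 0,"ty": 0,"tz": 0.1,"ax": 0,"ay": 0,"az": 0},{"claw": 255,"tx": 0,"ty": 0,"tz": 0.1,"ax": 0,"ay": 0,"az": 0},{"claw": 255,"tx": 0,"ty": 0,"tz": 0,"ax": 0,"ay": 0,"az": 0}])

```text
time: 16.2
ee_pos: [0.5508, 0.0757, 0.0126]
ee_rot: [[-0.774, 0.633, 0.003], [0.633, 0.774, 0.003], [-0.001, 0.004, -1.0]]
wrist_force: [-2.5, -1.1, 10.8]
grip_width: 0.0542
grip_force: 30.0
```

play_rows(steps=[{"claw": 255,"tx": 0,"ty": 0,"tz": -0.05,"ax": 0,"ay": 0,"az": 0},{"claw": 100,"tx": 0,"ty": 0,"tz": 0,"ax": 0,"ay": 0,"az": 0},{"claw": 50,"tx": 0,"ty": 0,"tz": 0,"ax": 0,"ay": 0,"az": 0},{"claw": 50,"tx": 0,"ty": 0,"tz": 0,"ax": 0,"ay": 0,"az": 0},{"claw": 50,"tx": 0,"ty": 0,"tz": 0,"ax": 0,"ay": 0,"az": 0},{"claw": 50,"tx": 0,"ty": 0,"tz": -1,"ax": 0,"ay": 0,"az": 0},{"claw": 50,"tx": 0,"ty": 0,"tz": -3,"ax": 0,"ay": 0,"az": 0},{"claw": 50,"tx": 0,"ty": 0,"tz": -4,"ax": 0,"ay": 0,"az": 0},{"claw": 50,"tx": 0,"ty": 0,"tz": -4,"ax": 0,"ay": 0,"az": 0},{"claw": 50,"tx": 0,"ty": 0,"tz": -4,"ax": 0,"ay": 0,"az": 0},{"claw": 50,"tx": 0,"ty": 0,"tz": -4,"ax": 0,"ay": 0,"az": 0},{"claw": 50,"tx": 0,"ty": 0,"tz": -4,"ax": 0,"ay": 0,"az": 0}])

```text
time: 17.4
ee_pos: [0.5495, 0.0751, 0.2549]
ee_rot: [[-0.774, 0.634, 0.003], [0.634, 0.774, 0.003], [-0.001, 0.004, -1.0]]
wrist_force: [0.1, 0.3, 0.3]
grip_width: 0.0766
grip_force: 0.0
```

```bash
python3 - <<'E'
from h import *
d=cam("wrist");P=pts(d);save("w5",d["img"],1.2)
k=(d["img"].max(-1)<70)&(np.linalg.norm(P-[.551,.076,.03],axis=-1)<.06)&(P[...,2]>.04);print(k.sum(),P[k].mean(0),P[k].std(0))
# standoff above cell: tool aligned to axis; choose tool x pointing away from robot along -lean
z=-A;x=np.array([.934,.358,0]);x-=z*(x@z);x/=np.linalg.norm(x);R=np.c_[x,np.cross(z,x),z]
R2=np.c_[-x,-np.cross(z,x),z]
for r in(R,R2):go(MID+.13*A,r)
E
```

```text
1561 [0.54978948 0.07765309 0.04955868] [0.0129599  0.01298979 0.00184456]
t 17.45 q [  0.9  19.6  95.9   0.2  63.7 -49.9] shift cm [-10.42 -32.87  -3.28] len 34.6 rot [-32.51  19.03 116.26]
t 17.45 q [  0.9  19.6  95.9   0.2  63.7 -49.9] shift cm [-10.42 -32.87  -3.28] len 34.6 rot [-16.55 -28.28 -58.68]
```

View pics/w5.png

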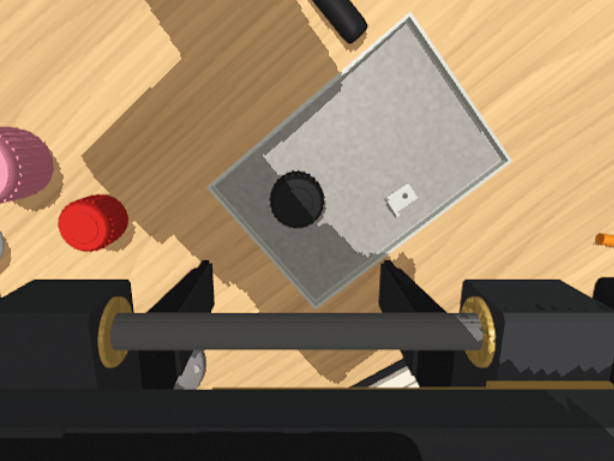

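The cap stands flat at (297,199) px, top 0.050 m, closed end up; the bracket is untouched at (401,198). Now back to the logger for the cell.

```bash
python3 - <<'E'
from h import *
aligned(MID+.13*A)
E
```

```text
t 17.45 q [  0.9  19.6  95.9   0.2  63.7 -49.9] shift cm [-10.42 -32.87  -3.28] len 34.6 rot [-26.69 -16.39  -3.92]
```

play_rows(steps=[{"claw": 50,"tx": -0.5,"ty": -1.5,"tz": -0.6,"ax": 0,"ay": 0,"az": 0},{"claw": 50,"tx": -1.1,"ty": -3.5,"tz": -0.4,"ax": 0,"ay": 0,"az": 0},{"claw": 50,"tx": -1.1,"ty": -3.5,"tz": -0.4,"ax": 0,"ay": 0,"az": 0},{"claw": 50,"tx": -1.1,"ty": -3.5,"tz": -0.4,"ax": 0,"ay": 0,"az": 0},{"claw": 50,"tx": -1.1,"ty": -3.5,"tz": -0.4,"ax": 0,"ay": 0,"az": 0},{"claw": 50,"tx": -1.1,"ty": -3.5,"tz": -0.4,"ax": 0,"ay": 0,"az": 0},{"claw": 50,"tx": -1.1,"ty": -3.5,"tz": -0.4,"ax": 0,"ay": 0,"az": 0},{"claw": 50,"tx": -1.1,"ty": -3.5,"tz": -0.4,"ax": 0,"ay": 0,"az": 0},{"claw": 50,"tx": -1.1,"ty": -3.5,"tz": 0,"ax": 0,"ay": 0,"az": 0},{"claw": 50,"tx": -1.1,"ty": -3.4,"tz": 0,"ax": 0,"ay": 0,"az": 0}])

```text
time: 18.45
ee_pos: [0.4202, -0.2469, 0.2846]
ee_rot: [[-0.773, 0.634, 0.001], [0.634, 0.773, 0.003], [0.001, 0.003, -1.0]]
wrist_force: [1.2, 0.0, 0.3]
grip_width: 0.0763
grip_force: 0.0
```

play_rows(steps=[{"claw": 50,"tx": 0,"ty": 0,"tz": 0,"ax": -5.3,"ay": -3.3,"az": -0.8},{"claw": 50,"tx": 0,"ty": 0,"tz": 0,"ax": -5.3,"ay": -3.3,"az": -0.8},{"claw": 50,"tx": 0,"ty": 0,"tz": 0,"ax": -5.3,"ay": -3.3,"az": -0.8},{"claw": 50,"tx": 0,"ty": 0,"tz": 0,"ax": -5.3,"ay": -3.3,"az": -0.8},{"claw": 50,"tx": 0,"ty": 0,"tz": 0,"ax": -5.3,"ay": -3.3,"az": -0.8},{"claw": 50,"tx": 0,"ty": 0,"tz": 0,"ax": 0,"ay": 0,"az": 0}])

```text
time: 19.05
ee_pos: [0.4201, -0.2458, 0.2838]
ee_rot: [[-0.739, 0.465, 0.487], [0.609, 0.771, 0.187], [-0.288, 0.435, -0.853]]
wrist_force: [-0.6, 0.4, -0.5]
grip_width: 0.0762
grip_force: 0.0
```

```bash
python3 - <<'E'
from h import *
d=cam("wrist");P=pts(d);save("w6",d["img"],1.5);np.savez("w6.npz",P=P,img=d["img"],W=d["W"],K=d["K"])
aligned(MID+.13*A)
ct=MID+(-.0235+.0185+.022)*A;c=np.linalg.inv(d["W"])@[*ct,1];print("expected cell top",ct,(d["K"]@c[:3]/c[2]).round(1))
E
```

```text
t 19.1 q [ -54.9    8.6  114.5   37.8   55.1 -131.1] shift cm [-0.4   0.53 -0.47] len 0.8 rot [-0.62 -0.42 -0.  ]
expected cell top [ 0.47951569 -0.22376561  0.19578769] [253.  195.1   1. ]
```

View pics/w6.png

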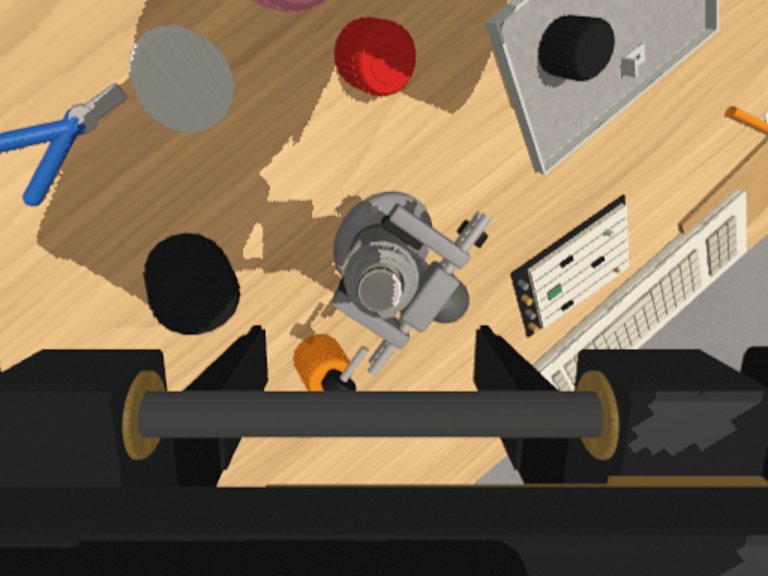

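The cell's top shows at (381,291), i.e. (254,194) in camera pixels against the predicted (253,195). The axis estimate holds.

```bash
python3 - <<'E'
from h import *
w=np.load("w6.npz");P=w["P"]
T=P[188:200,248:260].reshape(-1,3);T=T[np.abs((T-MID)@A-.017)<.006];print(len(T),((T-MID)@A).mean(),((T-MID)@A).std(),T.mean(0))
aligned(MID+.03*A);aligned(MID-.003*A)
E
```

```text
142 0.01588536195761918 0.0009849568563902388 [ 0.47943411 -0.22244215  0.1947221 ]
t 19.1 q [ -54.9    8.6  114.5   37.8   55.1 -131.1] shift cm [-0.47  0.64  9.53] len 9.6 rot [-0.62 -0.42 -0.  ]
t 19.1 q [ -54.9    8.6  114.5   37.8   55.1 -131.1] shift cm [-0.5   0.67 12.83] len 12.9 rot [-0.62 -0.42 -0.  ]
```

play_rows(steps=[{"claw": 50,"tx": -0.2,"ty": 0.25,"tz": 2,"ax": 0,"ay": 0,"az": 0},{"claw": 50,"tx": -0.25,"ty": 0.3,"tz": 2.5,"ax": 0,"ay": 0,"az": 0},{"claw": 50,"tx": -0.05,"ty": 0.1,"tz": 2.5,"ax": 0,"ay": 0,"az": 0},{"claw": 50,"tx": 0,"ty": 0,"tz": 1.5,"ax": 0,"ay": 0,"az": 0},{"claw": 50,"tx": 0,"ty": 0,"tz": 1,"ax": -0.6,"ay": -0.4,"az": 0},{"claw": 50,"tx": 0,"ty": 0,"tz": 0,"ax": 0,"ay": 0,"az": 0}])

```text
time: 19.7
ee_pos: [0.4751, -0.2248, 0.2071]
ee_rot: [[-0.739, 0.459, 0.493], [0.607, 0.771, 0.192], [-0.292, 0.441, -0.848]]
wrist_force: [1.0, -0.0, -0.0]
grip_width: 0.0764
grip_force: 0.0
```

```bash
python3 - <<'E'
from h import *
aligned(MID-.0035*A)
E
```

```text
t 19.7 q [ -47.7   17.1  117.6   46.5   43.  -136.8] shift cm [ 0.06 -0.22  3.25] len 3.3 rot [ 0.05 -0.15  0.  ]
```

play_rows(force=35, steps=[{"claw": 50,"tx": 0.06,"ty": -0.1,"tz": 0.8,"ax": 0,"ay": 0,"az": 0},{"claw": 50,"tx": 0,"ty": -0.1,"tz": 0.8,"ax": 0,"ay": 0,"az": 0},{"claw": 50,"tx": 0,"ty": 0,"tz": 0.8,"ax": 0,"ay": 0,"az": 0},{"claw": 50,"tx": 0,"ty": 0,"tz": 0.5,"ax": 0,"ay": 0,"az": 0},{"claw": 50,"tx": 0,"ty": 0,"tz": 0.3,"ax": 0,"ay": 0,"az": 0},{"claw": 50,"tx": 0,"ty": 0,"tz": 0,"ax": 0,"ay": 0,"az": 0},{"claw": 255,"tx": 0,"ty": 0,"tz": 0,"ax": 0,"ay": 0,"az": 0},{"claw": 255,"tx": 0,"ty": 0,"tz": 0,"ax": 0,"ay": 0,"az": 0},{"claw": 255,"tx": 0,"ty": 0,"tz": 0,"ax": 0,"ay": 0,"az": 0},{"claw": 255,"tx": 0,"ty": 0,"tz": 0,"ax": 0,"ay": 0,"az": 0},{"claw": 255,"tx": 0,"ty": 0,"tz": 0,"ax": 0,"ay": 0,"az": 0},{"claw": 255,"tx": 0,"ty": 0,"tz": 0,"ax": 0,"ay": 0,"az": 0}])

```text
time: 20.9
ee_pos: [0.4894, -0.2209, 0.1802]
ee_rot: [[-0.737, 0.458, 0.496], [0.607, 0.771, 0.19], [-0.296, 0.442, -0.847]]
wrist_force: [0.2, -1.3, 0.1]
grip_width: 0.0339
grip_force: 0.0
```

```bash
python3 - <<'E'
from h import *
aligned(MID-.0035*A);s=monitor.get_state();print(s["grip_width"],s["grip_force"])
E
```

```text
t 20.9 q [ -46.    20.2  118.4   50.5   39.4 -140.3] shift cm [0.09 0.01 0.18] len 0.2 rot [ 0.09  0.08 -0.  ]
0.03392262948580499 0.0
```

Still closing; the width is not yet 26 mm. The tips stopped 1.8 mm short, which I correct before contact.

play_rows(steps=[{"claw": 255,"tx": 0.05,"ty": 0,"tz": 0.1,"ax": 0,"ay": 0,"az": 0},{"claw": 255,"tx": 0,"ty": 0,"tz": 0,"ax": 0,"ay": 0,"az": 0},{"claw": 255,"tx": 0,"ty": 0,"tz": 0,"ax": 0,"ay": 0,"az": 0},{"claw": 255,"tx": 0,"ty": 0,"tz": 0,"ax": 0,"ay": 0,"az": 0}])

```text
time: 21.3
ee_pos: [0.4896, -0.2204, 0.1792]
ee_rot: [[-0.737, 0.458, 0.496], [0.607, 0.771, 0.19], [-0.296, 0.442, -0.847]]
wrist_force: [-1.2, -0.6, 0.7]
grip_width: 0.0258
grip_force: 35.0
```

Gripped at 25.8 mm. I draw it out along the axis (43 mm deep, so 7 cm in all).

play_rows(steps=[{"claw": 255,"tx": 0,"ty": 0,"tz": -0.3,"ax": 0,"ay": 0,"az": 0},{"claw": 255,"tx": 0,"ty": 0,"tz": -0.4,"ax": 0,"ay": 0,"az": 0},{"claw": 255,"tx": 0,"ty": 0,"tz": -0.5,"ax": 0,"ay": 0,"az": 0},{"claw": 255,"tx": 0,"ty": 0,"tz": -0.6,"ax": 0,"ay": 0,"az": 0},{"claw": 255,"tx": 0,"ty": 0,"tz": -0.6,"ax": 0,"ay": 0,"az": 0},{"claw": 255,"tx": 0,"ty": 0,"tz": -0.6,"ax": 0,"ay": 0,"az": 0},{"claw": 255,"tx": 0,"ty": 0,"tz": -0.6,"ax": 0,"ay": 0,"az": 0},{"claw": 255,"tx": 0,"ty": 0,"tz": -0.6,"ax": 0,"ay": 0,"az": 0},{"claw": 255,"tx": 0,"ty": 0,"tz": -0.8,"ax": 0,"ay": 0,"az": 0},{"claw": 255,"tx": 0,"ty": 0,"tz": -1,"ax": 0,"ay": 0,"az": 0},{"claw": 255,"tx": 0,"ty": 0,"tz": -1,"ax": 0,"ay": 0,"az": 0},{"claw": 255,"tx": 0,"ty": 0,"tz": -0.5,"ax": 0,"ay": 0,"az": 0}])

```text
time: 22.5
ee_pos: [0.452, -0.235, 0.2437]
ee_rot: [[-0.737, 0.458, 0.497], [0.607, 0.772, 0.189], [-0.297, 0.441, -0.847]]
wrist_force: [0.3, -0.3, -0.7]
grip_width: 0.0255
grip_force: 35.0
```

```bash
python3 - <<'E'
from h import *
s=monitor.get_state();print(s["grip_width"],s["wrist_force"])
d=cam("scene");save("s7",d["img"][150:290,110:250],4)
aligned([.54,.18,.26],[0,0,1.])
E
```

```text
0.025479932959627073 [ 0.25166723 -0.29095712 -0.69487017]
t 22.55 q [ -51.    13.   116.4   42.7   48.2 -134.3] shift cm [18.25 36.77 10.87] len 42.5 rot [25.94 19.   -4.42]
```

View pics/s7.png

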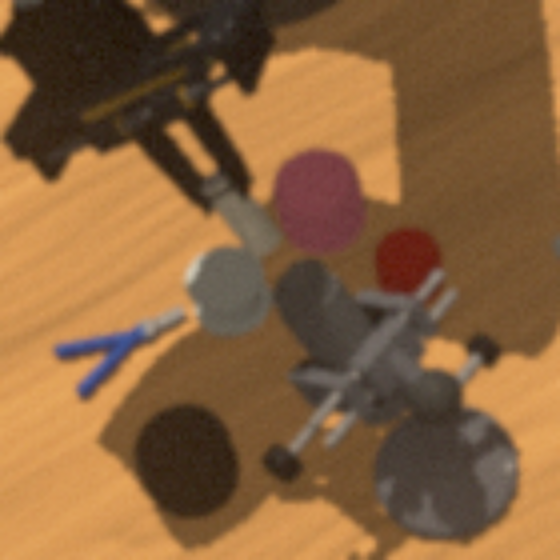

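The cell is held and clear of the tube: its lower end is at crop (265,240) and the neck at (310,270). Over to the tray.

play_rows(steps=[{"claw": 255,"tx": 0.2,"ty": 0.8,"tz": -0.4,"ax": 0,"ay": 0,"az": 0},{"claw": 255,"tx": 1.0,"ty": 2.0,"tz": 0.6,"ax": 0,"ay": 0,"az": 0},{"claw": 255,"tx": 1.7,"ty": 3.4,"tz": 1.1,"ax": 0,"ay": 0,"az": 0},{"claw": 255,"tx": 1.7,"ty": 3.4,"tz": 1.1,"ax": 0,"ay": 0,"az": 0},{"claw": 255,"tx": 1.7,"ty": 3.4,"tz": 1.1,"ax": 0,"ay": 0,"az": 0},{"claw": 255,"tx": 1.7,"ty": 3.4,"tz": 1.1,"ax": 0,"ay": 0,"az": 0},{"claw": 255,"tx": 1.7,"ty": 3.4,"tz": 1.1,"ax": 0,"ay": 0,"az": 0},{"claw": 255,"tx": 1.7,"ty": 3.4,"tz": 1.1,"ax": 0,"ay": 0,"az": 0},{"claw": 255,"tx": 1.7,"ty": 3.4,"tz": 1.1,"ax": 0,"ay": 0,"az": 0},{"claw": 255,"tx": 1.7,"ty": 3.4,"tz": 1.1,"ax": 0,"ay": 0,"az": 0},{"claw": 255,"tx": 1.7,"ty": 3.4,"tz": 1.1,"ax": 0,"ay": 0,"az": 0},{"claw": 255,"tx": 1.7,"ty": 3.4,"tz": 1.1,"ax": 0,"ay": 0,"az": 0}])

```text
time: 23.75
ee_pos: [0.542, 0.1835, 0.2568]
ee_rot: [[-0.738, 0.458, 0.496], [0.607, 0.771, 0.191], [-0.295, 0.443, -0.847]]
wrist_force: [0.4, -0.6, -0.1]
grip_width: 0.0253
grip_force: 35.0
```

play_rows(steps=[{"claw": 255,"tx": 0,"ty": 0,"tz": 0,"ax": 5.2,"ay": 3.8,"az": -0.9},{"claw": 255,"tx": 0,"ty": 0,"tz": 0,"ax": 5.2,"ay": 3.8,"az": -0.9},{"claw": 255,"tx": 0,"ty": 0,"tz": 0,"ax": 5.2,"ay": 3.8,"az": -0.9},{"claw": 255,"tx": 0,"ty": 0,"tz": 0,"ax": 5.2,"ay": 3.8,"az": -0.9},{"claw": 255,"tx": 0,"ty": 0,"tz": 0,"ax": 5.2,"ay": 3.8,"az": -0.9},{"claw": 255,"tx": 0,"ty": 0,"tz": 0,"ax": 0,"ay": 0,"az": 0}])

```text
time: 24.35
ee_pos: [0.5433, 0.182, 0.256]
ee_rot: [[-0.861, 0.508, -0.004], [0.508, 0.861, -0.001], [0.003, -0.003, -1.0]]
wrist_force: [0.1, -0.3, -0.9]
grip_width: 0.0251
grip_force: 35.0
```

```bash
python3 - <<'E'
from h import *
aligned([.54,.18,.06],[0,0,1.]);s=monitor.get_state();print(s["grip_width"],s["wrist_force"])
# held cell seen by the scene camera: its lowest point and lean
d=cam("scene");P=pts(d);p=np.array(s["ee_pos"])
k=(np.linalg.norm((P-p)[...,:2],axis=-1)<.035)&(P[...,2]<p[2]-.005)&(P[...,2]>.05)
X=P[k];print(k.sum(),p)
if len(X)>20:
    c=X.mean(0);v=np.linalg.svd(X-c)[2][0];print("zmin",np.percentile(X[:,2],[0,2,50,98]),"axis",v)
E
```

```text
t 24.35 q [ 11.9  21.7  93.5  -0.   65.  -47.5] shift cm [ 0.13 -0.29 19.6 ] len 19.6 rot [-0.15 -0.15 -0.  ]
0.02512776769448436 [ 0.12744638 -0.31426433 -0.85047876]
80 [0.54331017 0.18197783 0.25600603]
zmin [0.20792242 0.20930502 0.23060063 0.24977745] axis [-0.06526354 -0.00579013 -0.99785126]
```

play_rows(steps=[{"claw": 255,"tx": 0,"ty": 0,"tz": 3,"ax": 0,"ay": 0,"az": 0},{"claw": 255,"tx": 0,"ty": 0,"tz": 4,"ax": 0,"ay": 0,"az": 0},{"claw": 255,"tx": 0,"ty": 0,"tz": 4,"ax": 0,"ay": 0,"az": 0},{"claw": 255,"tx": 0,"ty": 0,"tz": 3,"ax": 0,"ay": 0,"az": 0},{"claw": 255,"tx": 0,"ty": 0,"tz": 2.5,"ax": 0,"ay": 0,"az": 0},{"claw": 255,"tx": 0,"ty": 0,"tz": 1.5,"ax": 0,"ay": 0,"az": 0},{"claw": 255,"tx": 0,"ty": 0,"tz": 1,"ax": 0,"ay": 0,"az": 0},{"claw": 255,"tx": 0,"ty": 0,"tz": 0.6,"ax": 0,"ay": 0,"az": 0},{"claw": 255,"tx": 0,"ty": 0,"tz": 0.2,"ax": 0,"ay": 0,"az": 0},{"claw": 255,"tx": 0,"ty": 0,"tz": 0,"ax": 0,"ay": 0,"az": 0}])

```text
time: 25.4
ee_pos: [0.5422, 0.1811, 0.0591]
ee_rot: [[-0.861, 0.509, -0.0], [0.509, 0.861, 0.0], [0.0, 0.0, -1.0]]
wrist_force: [-0.4, -0.3, -1.0]
grip_width: 0.0251
grip_force: 35.0
```

play_rows(steps=[{"claw": 255,"tx": 0,"ty": 0,"tz": 0.15,"ax": 0,"ay": 0,"az": 0},{"claw": 255,"tx": 0,"ty": 0,"tz": 0.1,"ax": 0,"ay": 0,"az": 0},{"claw": 255,"tx": 0,"ty": 0,"tz": 0.1,"ax": 0,"ay": 0,"az": 0},{"claw": 255,"tx": 0,"ty": 0,"tz": 0,"ax": 0,"ay": 0,"az": 0}])

```text
time: 25.8
ee_pos: [0.542, 0.1811, 0.0551]
ee_rot: [[-0.861, 0.509, -0.001], [0.509, 0.861, 0.0], [0.001, -0.001, -1.0]]
wrist_force: [0.1, 0.4, -1.4]
grip_width: 0.0253
grip_force: 35.0
```

play_rows(steps=[{"claw": 255,"tx": 0,"ty": 0,"tz": 0.1,"ax": 0,"ay": 0,"az": 0},{"claw": 255,"tx": 0,"ty": 0,"tz": 0.1,"ax": 0,"ay": 0,"az": 0},{"claw": 255,"tx": 0,"ty": 0,"tz": 0.1,"ax": 0,"ay": 0,"az": 0},{"claw": 255,"tx": 0,"ty": 0,"tz": 0,"ax": 0,"ay": 0,"az": 0}])

```text
time: 26.2
ee_pos: [0.542, 0.1811, 0.0519]
ee_rot: [[-0.861, 0.509, -0.002], [0.509, 0.861, -0.0], [0.002, -0.001, -1.0]]
wrist_force: [-1.2, 0.1, -1.3]
grip_width: 0.0252
grip_force: 35.0
```

```bash
python3 - <<'E'
from h import *
s=monitor.get_state();print(s["grip_width"],s["wrist_force"],s["ee_pos"])
E
```

```text
0.02520607240984941 [-1.20726013  0.09025372 -1.34642402] [0.5419616  0.18105746 0.05189139]
```

play_rows(steps=[{"claw": 255,"tx": 0,"ty": 0,"tz": 0.1,"ax": 0,"ay": 0,"az": 0},{"claw": 255,"tx": 0,"ty": 0,"tz": 0.1,"ax": 0,"ay": 0,"az": 0},{"claw": 255,"tx": 0,"ty": 0,"tz": 0,"ax": 0,"ay": 0,"az": 0}])

```text
time: 26.5
ee_pos: [0.542, 0.1811, 0.0499]
ee_rot: [[-0.861, 0.509, -0.002], [0.509, 0.861, -0.0], [0.001, -0.001, -1.0]]
wrist_force: [-0.3, 0.3, -0.7]
grip_width: 0.0251
grip_force: 35.0
```

play_rows(steps=[{"claw": 255,"tx": 0,"ty": 0,"tz": 0.1,"ax": 0,"ay": 0,"az": 0},{"claw": 255,"tx": 0,"ty": 0,"tz": 0.05,"ax": 0,"ay": 0,"az": 0},{"claw": 255,"tx": 0,"ty": 0,"tz": 0,"ax": 0,"ay": 0,"az": 0}])

```text
time: 26.8
ee_pos: [0.5421, 0.181, 0.0487]
ee_rot: [[-0.861, 0.509, -0.001], [0.509, 0.861, -0.0], [0.001, -0.001, -1.0]]
wrist_force: [-0.6, 0.1, 1.8]
grip_width: 0.0252
grip_force: 35.0
```

Contact. I press slightly to seat it, then open.

play_rows(force=10, steps=[{"claw": 255,"tx": 0,"ty": 0,"tz": 0.05,"ax": 0,"ay": 0,"az": 0},{"claw": 255,"tx": 0,"ty": 0,"tz": 0,"ax": 0,"ay": 0,"az": 0},{"claw": 160,"tx": 0,"ty": 0,"tz": 0,"ax": 0,"ay": 0,"az": 0},{"claw": 120,"tx": 0,"ty": 0,"tz": 0,"ax": 0,"ay": 0,"az": 0},{"claw": 90,"tx": 0,"ty": 0,"tz": 0,"ax": 0,"ay": 0,"az": 0},{"claw": 90,"tx": 0,"ty": 0,"tz": 0,"ax": 0,"ay": 0,"az": 0},{"claw": 90,"tx": 0,"ty": 0,"tz": 0,"ax": 0,"ay": 0,"az": 0},{"claw": 90,"tx": 0,"ty": 0,"tz": -0.5,"ax": 0,"ay": 0,"az": 0},{"claw": 90,"tx": 0,"ty": 0,"tz": -1,"ax": 0,"ay": 0,"az": 0},{"claw": 90,"tx": 0,"ty": 0,"tz": -2,"ax": 0,"ay": 0,"az": 0}])

```text
time: 27.8
ee_pos: [0.5416, 0.181, 0.0832]
ee_rot: [[-0.861, 0.509, -0.003], [0.509, 0.861, -0.0], [0.003, -0.002, -1.0]]
wrist_force: [-0.7, -0.8, 0.8]
grip_width: 0.0613
grip_force: 0.0
```

play_rows(steps=[{"claw": 90,"tx": 0,"ty": 0,"tz": -3,"ax": 0,"ay": 0,"az": 0},{"claw": 90,"tx": 0,"ty": 0,"tz": -4,"ax": 0,"ay": 0,"az": 0},{"claw": 90,"tx": 0,"ty": 0,"tz": -4,"ax": 0,"ay": 0,"az": 0},{"claw": 90,"tx": 0,"ty": 0,"tz": -4,"ax": 0,"ay": 0,"az": 0},{"claw": 90,"tx": 0,"ty": 0,"tz": -4,"ax": 0,"ay": 0,"az": 0},{"claw": 90,"tx": 0,"ty": 0,"tz": 0,"ax": 0,"ay": 0,"az": 0}])

```text
time: 28.4
ee_pos: [0.5437, 0.1814, 0.2793]
ee_rot: [[-0.861, 0.509, 0.008], [0.509, 0.861, 0.002], [-0.006, 0.006, -1.0]]
wrist_force: [0.2, -0.0, -0.3]
grip_width: 0.0614
grip_force: 0.0
```

```bash
python3 - <<'E'
from h import *
s=monitor.get_state();print(s["time"],s["grip_width"],s["wrist_force"])
d=cam("wrist");P=pts(d);save("w8",d["img"],1.2)
k=(np.linalg.norm((P-[.542,.181,0])[...,:2],axis=-1)<.03)&(P[...,2]>.06)&(P[...,2]<.085);print("cell top",k.sum(),P[k].mean(0),P[k].std(0))
k=(np.linalg.norm((P-[.55,.077,0])[...,:2],axis=-1)<.035)&(P[...,2]>.045)&(P[...,2]<.07);print("cap top",k.sum(),P[k].mean(0),P[k].std(0))
E
```

```text
28.4 0.06143468000861204 [ 0.15084448 -0.00817716 -0.27487926]
cell top 380 [0.54158102 0.18149677 0.06629513] [0.00654407 0.00647852 0.00137441]
cap top 1078 [0.54795945 0.07886023 0.04967455] [0.01146336 0.01328933 0.00144658]
```

View pics/w8.png

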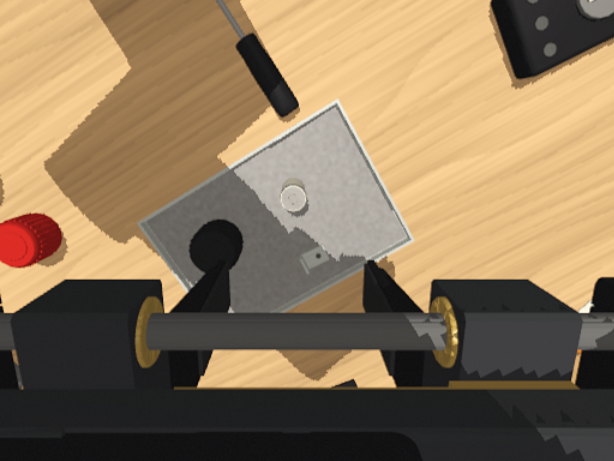

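The cell stands upright at (293,198), top 66 mm. The cap is flat at (215,245), the bracket is unmoved at (316,258), and the gripper is clear.

```bash
python3 -c "
from plant import robot
print(robot.close_job())"
```

```text
the job is handed in; nothing more can be done
None
```

The job is handed in at about 28 s: the cap sits flat in the tray, closed end up, the battery cell stands beside it, and the bracket and the bystanders I could see in the pictures are where they were.

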